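# Make up two generator repair kits from the spares stock

## Task

Make up two repair kits from the spares standing on the bench: the black heat sink, the yellow transformer and the black capacitor go into the blue tray, the white circuit breaker and the orange relay into the red tray, one thing to a compartment (which one does not matter). Set each thing down gently, without dropping it, so that it stands upright and flat on the tray's floor. Leave the silver heat sink, the green transformer and the blue capacitor where they are.

Things in the scene. Friction and masses are not known exactly. Their poses are not given: they have to be found in the camera images.
- blue_tray: Blue open plastic tray, fixed to the bench, with three equal compartments in a row along its y axis. Outer size 88 (x) x 286 (y) x 18 mm high; walls and dividers 4 mm thick, floor 4 mm thick. Each compartment is 80 (x) x 90 (y) mm inside; their centres lie at y = -94, 0 and +94 mm. Origin: centre of the underside, on the bench; z up. Its yaw is within 0.1 rad of the world axes.
- red_tray: Red open plastic tray, fixed to the bench, with two equal compartments in a row along its y axis. Outer size 88 (x) x 192 (y) x 18 mm high; walls and divider 4 mm thick, floor 4 mm thick. Each compartment is 80 (x) x 90 (y) mm inside; their centres lie at y = -47 and +47 mm. Origin: centre of the underside, on the bench; z up. Its yaw is within 0.1 rad of the world axes.
- black_heatsink_center (a point): Black finned heat sink, 50 (x) x 68 (y) x 54 mm high: a 10 mm base plate with six upright fins that run along y, the two outer ones flush with its sides; about 0.26 kg. This point lies on its vertical axis, 27 mm above its underside; axes: z up, y along the fins. At the start it stands upright on the bench with its y axis within 0.2 rad of world y; grip it across x (50 mm).
- yellow_transformer_center (a point): Transformer with a yellow coil block in the middle, 50 (x) x 42 (y) x 54 mm high, and a dark steel core plate on each y end (46 wide, 48 mm high), 66 mm long over all; small paper label on top; about 0.4 kg. This point lies on its vertical axis, 27 mm above its underside; axes: z up, y along its length. At the start it stands upright on the bench with its y axis within 0.2 rad of world y; grip the coil across x (50 mm).
- black_capacitor_center (a point): Black can capacitor, an upright cylinder of 50 mm diameter, 58 mm high, with a silver disc on top (33 mm wide) and two brass screw terminals that stand 6 mm above it; about 0.16 kg. This point lies on its vertical axis, 29 mm above its underside; axes: z up, y through the two terminals. At the start it stands upright on the bench with its y axis within 0.2 rad of world y; grip it across its diameter.
- white_breaker_center (a point): White two-pole circuit breaker, lying on its back: 44 (x) x 70 (y) mm, 42 mm high at its ends and 56 mm high over the middle 40 mm of its length, with a black toggle bar 8 mm higher on top; about 0.24 kg. This point lies on its vertical axis, 28 mm above its underside; axes: z up, y along its length. At the start it stands upright on the bench with its y axis within 0.2 rad of world y; grip it across x (44 mm).
- orange_relay_center (a point): Power relay: orange cover 44 x 44 mm on a black base 48 x 48 x 12 mm, 54 mm high over all; about 0.13 kg. This point lies on its vertical axis, 27 mm above its underside; axes: z up, x and y across its sides. At the start it stands upright on the bench with its y axis within 0.2 rad of world y; grip its cover across x or y (44 mm).
- silver_heatsink_center (a point): Silver (bare aluminium) heat sink, of the same shape and size as the black one. Not part of either kit: it stays where it is. This point lies on its vertical axis, 27 mm above its underside; axes: z up, y along the fins.
- green_transformer_center (a point): Transformer with a green coil block, of the same shape and size as the yellow one. Not part of either kit: it stays where it is. This point lies on its vertical axis, 27 mm above its underside; axes: z up, y along its length.
- blue_capacitor_center (a point): Blue can capacitor, of the same shape and size as the black one. Not part of either kit: it stays where it is. This point lies on its vertical axis, 29 mm above its underside; axes: z up, y through the two terminals.

How it is judged:
At the end, for the whole second after the job is handed in: The five parts stand in their trays, one to a compartment: centres within 30 mm of the tray's long midline and 125 (blue) or 78 mm (red) of its middle, on the floor within 6 mm, upright within 0.12 rad, still. The other three spares are within 25 mm of their starts (x of black_heatsink_center in the frame of blue_tray between -0.03 and 0.03 m and y of black_heatsink_center in the frame of blue_tray between -0.125 and 0.125 m and z of black_heatsink_center in the frame of blue_tray between 0.025 and 0.037 m and angle between each of black_heatsink_center, yellow_transformer_center, black_capacitor_center, white_breaker_center, orange_relay_center's own z axis and vertical below 0.12 rad and linear speed of each of black_heatsink, yellow_transformer, black_capacitor, white_breaker, orange_relay below 0.02 m/s and x of yellow_transformer_center in the frame of blue_tray between -0.03 and 0.03 m and y of yellow_transformer_center in the frame of blue_tray between -0.125 and 0.125 m and z of yellow_transformer_center in the frame of blue_tray between 0.025 and 0.037 m and x of black_capacitor_center in the frame of blue_tray between -0.03 and 0.03 m and y of black_capacitor_center in the frame of blue_tray between -0.125 and 0.125 m and z of black_capacitor_center in the frame of blue_tray between 0.027 and 0.039 m and x of white_breaker_center in the frame of red_tray between -0.03 and 0.03 m and y of white_breaker_center in the frame of red_tray between -0.078 and 0.078 m and z of white_breaker_center in the frame of red_tray between 0.026 and 0.038 m and x of orange_relay_center in the frame of red_tray between -0.03 and 0.03 m and y of orange_relay_center in the frame of red_tray between -0.078 and 0.078 m and z of orange_relay_center in the frame of red_tray between 0.025 and 0.037 m and distance of each of silver_heatsink_center, green_transformer_center, blue_capacitor_center from where it was at the start of the episode below 0.025 m); the robot touches nothing.
It fails at once if a kit part is dropped or thrown (moves faster than 0.7 m/s with nothing of the gripper touching it) ((linear speed of black_heatsink above 0.7 m/s and contact force between the fingers and black_heatsink below 0.01 N) or (linear speed of yellow_transformer above 0.7 m/s and contact force between the fingers and yellow_transformer below 0.01 N) or (linear speed of black_capacitor above 0.7 m/s and contact force between the fingers and black_capacitor below 0.01 N) or (linear speed of white_breaker above 0.7 m/s and contact force between the fingers and white_breaker below 0.01 N) or (linear speed of orange_relay above 0.7 m/s and contact force between the fingers and orange_relay below 0.01 N)).
It fails at once if a spare that belongs to neither kit is moved by more than 25 mm (distance of any of silver_heatsink_center, green_transformer_center, blue_capacitor_center from where it was at the start of the episode above 0.025 m).
It also fails if it takes over 128 s, if anything falls off the work surface, if the arm or the gripper's body presses on something with over 40 N, if the wrist force passes 120 N, or if a joint passes its speed limit or range.

## Robot

A 7-joint arm with a two-finger parallel gripper is mounted at the origin on the work surface. World frame = base frame: x ahead of the robot, y to its left, z up, the work surface at z = 0. Lengths are in m, angles in rad, forces in N, time in s.
With the tool pointing down it reaches from about 0.4 to 0.85 m from the base axis. Payload 6.9 kg.
Tool frame: the origin (TCP) lies on the centre line of the jaws, within the pads' length; the fingertips stand 14 mm ahead of it and the grasp point (between the pads) lies 5 mm behind it; z points along the fingers, y is the direction in which the jaws open and shut (so a half turn about z gives the same grasp; the last joint's range is limited). The gripper opens to 85 mm and grips with 20 to 120 N. Pads are 22 mm wide; open, the fingers measure 114 mm over their backs; the gripper's body (76 mm by 85 mm) begins 54 mm behind the grasp point. The pads swing forward as they close: fully open they stand 13 mm farther back than shut.
Start: joints at [1.306, 0.507, -0.238, 1.5, 0.126, 1.149, -0.155], TCP at [0.226, -0.583, 0.245] pointing down, gripper open.
Joint ranges: [-3.08, 3.08], [-0.24, 2.05], [-1.43, 1.35], [0, 2.5], [-1.52, 4.66], [0.17, 1.96], [-2.89, 2.89]. Speed limits (rad/s): [2.39, 2.39, 3.14, 3.14, 3.14, 3.14, 3.14].

## Interface

Orientations are given as a rotation vector (axis times angle).
In Python, from plant import manip gives the robot as it stands. The module is installed in compiled form; this text tells all that it offers.
- The arm moves only by the tool apply_moves, never from a script. Its arguments are lists of equal length, an entry for each row: "travel": the shift along the tool's x, y, z in mm, a list of three; "roll": the turn about the tool's z in degrees; "hand": the finger opening in mm, from 0 to 85.4. A call has 1 to 12 rows; each row is the pose to reach, as a shift and turn from the pose measured when the call began, along the tool's axes at that moment; what a row does not reach only later rows make up. A row lasts 1/12 s, in which the tool goes at most 41.7 mm and 7.16 degrees, less where a joint would pass 70% of its speed; a pose out of reach is approached as far as the arm can. A call with a gripper value outside its range is refused whole. The fingers move at their own pace and stop on an object; "newtons" is the grip in N (left out, the last holds). Time passes only in rows, so rows that repeat a pose let the fingers close. It gives the time, the measured TCP pose, the force and the opening at its end, in the units of the state.
- manip.get_obs(): the state, without advancing time (a new reading comes with each control period).
- manip.camera(name): name is "scene" or "top"; returns (picture, depth): 400x640x3 uint8, red, green, blue; 400x640 float32, m along the optical axis (not along the pixel's ray), 0 where there is no reading.
- manip.calibration(name): a dict with "camera_matrix" (3x3 intrinsics, pixels), "k1" (the pictures are not rectified: a ray, as slopes to the right and down, at radius r is drawn at 1 + k1 r^2 times it, then the intrinsics apply), "rvec" (rotation vector, rad) and "tvec" (3), from world to camera coordinates, as OpenCV has them. Camera axes: x right, y down, z forward; pixel columns grow to the right and rows downward; lengths in m; the calibration is good to about 2 mm. A picture is of the moment at which its call begins. calibration takes no time and is no camera call.
- manip.close_job(): hands the job in, once; it reports no verdict.
The state is a dict: "time_s": time; "qpos": joint angles; "qvel": joint speeds; "joint_efforts": joint torques, N m; "tcp_pos": TCP position; "tool_rot": TCP orientation; "wrist_force": force on the tool from outside, world axes, zero at the start; "torque": the same for the moment, N m; "finger_gap": finger opening in m.
Only numpy, scipy, OpenCV 4.12 (cv2) and the standard library are available. Lean on these libraries where they do the work, as an engineer would, in place of code of your own. Each camera call takes 0.05 s, during which the arm holds its last target.

## Working session

There is one attempt and no reset: what is moved stays moved. The work goes in short steps, Python scripts to look and compute and a tool call to move; the robot and the scene stay as the last step left them, time stands still between calls to the robot, and variables do not carry over. Pictures are saved under pics/ and viewed, and the job is handed in when it is done.

Besides the shell and the picture viewer there is one more tool, called after "Request:" as name(argument=value, ...) on one line, values as JSON. apply_moves: Moves the arm, as the interface text tells. Its arguments: {"type":"object","properties":{"travel":{"type":"array"},"roll":{"type":"array"},"hand":{"type":"array"},"newtons":{"type":"number"}},"required":["travel","roll","hand"]}

```bash
ls; mkdir -p pics
python3 - <<'E'
from plant import manip
import cv2,numpy as np
np.set_printoptions(precision=4,suppress=True)
print(manip.get_obs())
for n in("scene","top"):
    p,d=manip.camera(n); print(n,manip.calibration(n))
    cv2.imwrite(f"pics/{n}0.png",cv2.cvtColor(p,cv2.COLOR_RGB2BGR)); np.savez(f"{n}0.npz",p=p,d=d)
E
```

```text
pics
{'time_s': 0.0, 'qpos': array([ 1.3065,  0.5084, -0.2375,  1.5012,  0.1257,  1.1489, -0.1548]), 'qvel': array([ 0.0016, -0.0008,  0.0017, -0.0008, -0.0008,  0.0002, -0.001 ]), 'joint_efforts': array([  0.0021, -62.059 ,  -2.1858, -24.965 ,   0.0128,   0.0119,
         0.    ]), 'tcp_pos': array([ 0.2256, -0.5823,  0.2444]), 'tool_rot': array([-3.0863, -0.5772,  0.0006]), 'wrist_force': array([-0.1362,  0.5778,  0.598 ]), 'torque': array([0.0293, 0.0175, 0.0349]), 'finger_gap': 0.08504271259410431}
scene {'camera_matrix': array([[410.42  ,   0.    , 318.3958],
       [  0.    , 410.42  , 192.0759],
       [  0.    ,   0.    ,   1.    ]]), 'k1': -0.05812620095382185, 'rvec': array([ 2.2524,  1.1748, -0.3792]), 'tvec': array([-0.3262, -0.3498,  1.0003])}
top {'camera_matrix': array([[509.7814,   0.    , 315.0808],
       [  0.    , 509.7814, 201.1723],
       [  0.    ,   0.    ,   1.    ]]), 'k1': -0.0115297037740159, 'rvec': array([ 2.1503, -2.2093,  0.07  ]), 'tvec': array([0.0326, 0.5856, 0.8445])}
```

View pics/top0.png

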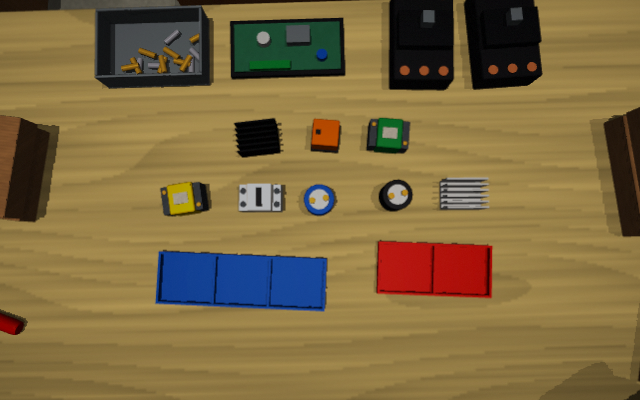

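View pics/scene0.png

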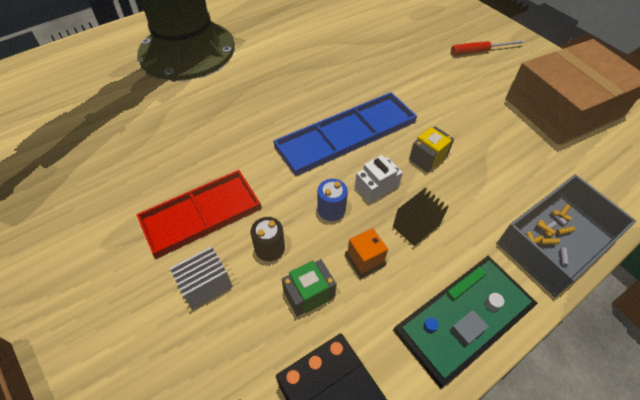

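The top view shows yellow at (183,199), breaker (262,198), blue cap (320,199), black cap (396,195), silver (463,193), black sink (258,137), relay (325,135), green (388,134), the blue tray around (242,280) and the red one around (434,269).

```bash
cat > h.py <<'E'
from plant import manip
import cv2,numpy as np
np.set_printoptions(precision=4,suppress=True)
def cal(n):
    c=manip.calibration(n);K=c["camera_matrix"];R=cv2.Rodrigues(c["rvec"])[0];t=np.array(c["tvec"]).ravel()
    return K,np.array([c["k1"],0,0,0,0.]),R,t
def rays(n,uv):
    K,k,R,t=cal(n); s=cv2.undistortPoints(np.asarray(uv,float).reshape(-1,1,2),K,k).reshape(-1,2)
    return np.c_[s,np.ones(len(s))]@R, -R.T@t
def onplane(n,uv,z):
    r,o=rays(n,uv); return o+r*((z-o[2])/r[:,2])[:,None]
def cloud(n,d):
    v,u=np.mgrid[:400,:640]; r,o=rays(n,np.c_[u.ravel(),v.ravel()])
    P=o+r*d.ravel()[:,None]; P[d.ravel()==0]=np.nan
    return P.reshape(400,640,3)
def proj(n,P):
    K,k,R,t=cal(n); return cv2.projectPoints(np.asarray(P,float).reshape(-1,1,3),cv2.Rodrigues(R)[0],t,K,k)[0].reshape(-1,2)
def snap(tag):
    out={}
    for n in("scene","top"):
        p,d=manip.camera(n); cv2.imwrite(f"pics/{n}{tag}.png",cv2.cvtColor(p,cv2.COLOR_RGB2BGR)); out[n]=(p,d)
    return out
E
python3 - <<'E'
from h import *
z=np.load("top0.npz");p,d=z["p"],z["d"];P=cloud("top",d)
print("table z",[P[v,u] for v,u in((230,300),(350,300),(160,330))])
m=((P[...,2]>0.03)&(P[...,2]<.08)).astype(np.uint8); m[:100]=0
n,l,st,c=cv2.connectedComponentsWithStats(m)
for i in range(1,n):
    if st[i,4]<200: continue
    Q=P[l==i]; zt=np.percentile(Q[:,2],[50,95]); T=Q[Q[:,2]>0.038]
    (cx,cy),(w,h),a=cv2.minAreaRect((T[:,:2]*1000).astype(np.float32))
    print(c[i].round(),st[i,4],"z",zt,"rect",round(cx,1),round(cy,1),round(w,1),round(h,1),round(a,1),"mean",T.mean(0)*1000)
hsv=cv2.cvtColor(p,cv2.COLOR_RGB2HSV)
for nm,lo,hi in(("blue",(105,150,60),(130,255,255)),("red",(0,180,90),(4,255,255))):
    mk=cv2.inRange(hsv,lo,hi)
    if nm=="red": mk|=cv2.inRange(hsv,(174,180,90),(180,255,255))
    mk[:230]=0; mk[:,:100]=0
    mk=cv2.morphologyEx(mk,cv2.MORPH_CLOSE,np.ones((7,7)))
    c=max(cv2.findContours(mk,0,2)[0],key=cv2.contourArea)
    W=onplane("top",c.reshape(-1,2),0.018)[:,:2]*1000
    print(nm,cv2.minAreaRect(W.astype(np.float32)), "floor z",np.nanmedian(P[mk>0][:,2]))
E
```

```text
table z [array([0.5385, 0.0443, 0.0013]), array([0.3344, 0.0493, 0.0018]), array([ 0.6592, -0.0111,  0.0012])]
[629. 166.] 2085 z [0.0536 0.0745] rect 614.3 -503.2 203.8 10.5 5.5 mean [ 631.4593 -501.0179   56.4455]
[257. 136.] 1185 z [0.0491 0.0554] rect 696.3 111.2 51.2 68.1 5.2 mean [696.2525 111.1644  49.74  ]
[325. 134.] 754 z [0.0538 0.0561] rect 697.7 -3.9 43.9 45.1 83.6 mean [696.1127  -3.7336  53.4581]
[389. 134.] 1245 z [0.0526 0.056 ] rect 693.7 -109.9 65.9 50.8 83.7 mean [ 692.3949 -108.984    51.5889]
[ 26. 174.] 1483 z [0.0597 0.0781] rect 642.2 492.8 37.9 168.0 69.9 mean [643.0252 491.1087  62.1531]
[397. 195.] 780 z [0.0583 0.0637] rect 590.6 -117.5 48.6 48.8 86.0 mean [ 590.237  -116.756    58.0172]
[183. 199.] 1265 z [0.0525 0.056 ] rect 595.1 237.1 50.2 66.8 7.7 mean [594.7456 235.0932  51.4388]
[260. 198.] 1169 z [0.0543 0.0637] rect 593.4 108.0 70.3 43.2 88.6 mean [593.0708 106.71    51.0065]
[319. 200.] 736 z [0.0583 0.0633] rect 586.3 10.0 49.0 47.6 88.3 mean [586.2477  10.0102  58.604 ]
blue ((455.8137512207031, 145.93051147460938), (285.1345520019531, 87.62891387939453), 86.01229095458984) floor z 0.004299537298862566
red ((466.7051696777344, -181.10433959960938), (192.17068481445312, 87.39933013916016), 86.20780181884766) floor z 0.004478345936883232
```

```bash
cat >> h.py <<'E'
def go(*targets):
    """targets (x,y,z mm, yaw deg): print travel/roll from the pose measured now"""
    o=manip.get_obs();R=cv2.Rodrigues(np.array(o["tool_rot"]))[0];p=np.array(o["tcp_pos"])*1000
    print("t",round(o["time_s"],2),"tcp",p,"gap",round(o["finger_gap"]*1000,1),"tilt",np.arccos(-R[2,2]),"F",o["wrist_force"],"q",o["qpos"])
    ax=np.degrees(np.arctan2(R[1,0],R[0,0]))
    for x,y,z,yaw in targets:
        r=-((yaw+90-ax+90)%180-90)
        print((x,y,z,yaw),"travel",(R.T@(np.array([x,y,z])-p)).round(1),"roll",round(r,1))
E
python3 - <<'E'
from h import *
go((590.5,-117.5,160,0),(590.5,-117.5,38,0))
E
```

```text
t 0.1 tcp [ 225.6661 -582.3961  244.5399] gap 85.5 tilt 0.0015618343057715416 F [-0.0092  0.2414 -0.4933] q [ 1.3065  0.5082 -0.2375  1.501   0.1257  1.1489 -0.1548]
(590.5, -117.5, 160, 0) travel [ 508.2 -301.5   85. ] roll -68.8
(590.5, -117.5, 38, 0) travel [ 508.2 -301.3  207. ] roll -68.8
```

Request:
apply_moves(travel=[[15,-9,3],[45,-27,8],[80,-48,14],[115,-68,20],[150,-89,25],[185,-110,31],[220,-130,37],[255,-151,43],[290,-172,49],[325,-193,54],[350,-208,58],[360,-214,60]], roll=[-2,-6,-11,-16,-21,-26,-31,-36,-41,-46,-48,-49], hand=[85,85,85,85,85,85,85,85,85,85,85,85])

```text
time_s: 1.1
tcp_pos: [0.4866, -0.2475, 0.1844]
tool_rot: [-2.56, -1.815, -0.004]
wrist_force: [0.6, 1.0, -0.3]
finger_gap: 0.0848
```

Run:
```python
from h import *
go((590.5,-117.5,160,0),(590.5,-117.5,38,0))
```

```text
t 1.1 tcp [ 486.5894 -247.4563  184.4161] gap 84.8 tilt 0.004294091014074401 F [ 0.5871  1.0341 -0.2841] q [ 0.7699  0.4746 -0.5102  1.7955  0.274   0.9436 -0.193 ]
(590.5, -117.5, 160, 0) travel [156.9  55.1  25. ] roll -19.3
(590.5, -117.5, 38, 0) travel [156.4  55.2 147. ] roll -19.3
```

Request:
apply_moves(travel=[[20,7,3],[50,17,8],[80,28,13],[110,39,18],[140,49,23],[155,55,25],[157,55,25],[157,55,25]], roll=[-3,-7,-11,-15,-18,-19.3,-19.3,-19.3], hand=[85,85,85,85,85,85,85,85])

```text
time_s: 1.77
tcp_pos: [0.5904, -0.1168, 0.1594]
tool_rot: [-2.218, -2.219, -0.004]
wrist_force: [-0.1, -0.7, 0.3]
finger_gap: 0.0848
```

Run:
```python
from h import *
go((590.5,-117.5,38,0))
```

```text
t 1.77 tcp [ 590.421  -116.8425  159.4448] gap 84.8 tilt 0.0046122316956278475 F [-0.1014 -0.7153  0.3127] q [ 0.5117  0.5947 -0.5773  1.6785  0.3711  0.9812 -0.196 ]
(590.5, -117.5, 38, 0) travel [ -1.2   0.2 121.4] roll 0.0
```

Request:
apply_moves(travel=[[0,0,20],[-1,0,50],[-1,0,80],[-1,0,105],[-1,0,118],[-1,0,121],[-1,0,121],[-1,0,121],[-1,0,121],[-1,0,121],[-1,0,121],[-1,0,121]], roll=[0,0,0,0,0,0,0,0,0,0,0,0], hand=[85,85,85,85,85,85,85,65,55,45,40,40], newtons=40)

```text
time_s: 2.77
tcp_pos: [0.5911, -0.1177, 0.04]
tool_rot: [-2.221, -2.22, -0.006]
wrist_force: [-0.9, -0.3, 6.3]
finger_gap: 0.0489
```

Run:
```python
from h import *
go((590.5,-117.5,150,0),(449.3,52.1,150,-4))
s=snap("1")
```

```text
t 2.77 tcp [ 591.0815 -117.7307   39.9929] gap 48.9 tilt 0.003890269266820903 F [-0.9225 -0.3061  6.2636] q [ 0.458   0.7347 -0.4931  1.7896  0.4847  0.7389 -0.2923]
(590.5, -117.5, 150, 0) travel [   0.6   -0.4 -110. ] roll -0.0
(449.3, 52.1, 150, -4) travel [ 170.2 -141.6 -109.6] roll 4.0
```

View pics/scene1.png

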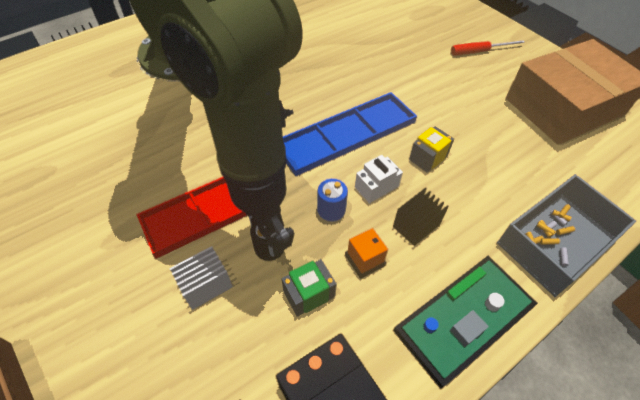

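The picture shows the fingers on the black capacitor near (268,240). The gap of 48.9 mm agrees with its 50 mm diameter.

Request:
apply_moves(travel=[[0,0,-5],[0,0,-20],[0,0,-45],[0,0,-75],[10,-8,-100],[30,-25,-110],[60,-50,-110],[90,-75,-110],[120,-100,-110],[148,-123,-110],[165,-137,-110],[170,-142,-110]], roll=[0,0,0,0,0,1,2,3,4,4,4,4], hand=[40,40,40,40,40,40,40,40,40,40,40,40])

```text
time_s: 3.87
tcp_pos: [0.4463, 0.0551, 0.1513]
tool_rot: [-2.291, -2.147, -0.006]
wrist_force: [-0.4, 0.1, -2.3]
finger_gap: 0.049
```

Run:
```python
from h import *
go((449.3,52.1,44.5,-4))
```

```text
t 3.87 tcp [446.2851  55.0906 151.2712] gap 49.0 tilt 0.004079508084111791 F [-0.3541  0.1428 -2.3419] q [ 0.2629  0.3959 -0.5999  2.0746  0.3176  0.7577 -0.5985]
(449.3, 52.1, 44.5, -4) travel [ -3.2   3.1 106.8] roll 0.3
```

Lower it, with a few rows to settle just above the floor.

Request:
apply_moves(travel=[[-2,2,15],[-3,3,40],[-3,3,65],[-3,3,85],[-3,3,96],[-3,3,100],[-3,3,102],[-3,3,104],[-3,3,105],[-3,3,106]], roll=[0,0,0,0,0,0,0,0,0,0], hand=[40,40,40,40,40,40,40,40,40,40])

```text
time_s: 4.7
tcp_pos: [0.4499, 0.0522, 0.0459]
tool_rot: [-2.292, -2.148, -0.008]
wrist_force: [0.2, -0.3, -2.3]
finger_gap: 0.0489
```

Run:
```python
from h import *
go((449.3,52.1,44,-4))
```

```text
t 4.7 tcp [449.8756  52.212   45.8958] gap 48.9 tilt 0.004882939266348038 F [ 0.2154 -0.2665 -2.3085] q [ 0.1384  0.5658 -0.4457  2.1822  0.5076  0.4888 -0.7655]
(449.3, 52.1, 44, -4) travel [-0.2 -0.6  1.9] roll 0.3
```

Request:
apply_moves(travel=[[0,0,1],[0,0,1.5],[0,0,2],[0,0,2]], roll=[0,0,0,0], hand=[40,40,40,40])

```text
time_s: 5.03
tcp_pos: [0.4499, 0.0522, 0.044]
tool_rot: [-2.292, -2.148, -0.008]
wrist_force: [-0.3, 0.2, -1.3]
finger_gap: 0.049
```

Request:
apply_moves(travel=[[0,0,0.6],[0,0,0.6],[0,0,0.6],[0,0,0.6],[0,0,0.6],[0,0,0.6],[0,0,-10],[0,0,-30],[0,0,-60],[0,0,-90],[0,0,-106],[0,0,-110]], roll=[0,0,0,0,0,0,0,0,0,0,0,0], hand=[40,52,60,70,80,85,85,85,85,85,85,85])

```text
time_s: 6.03
tcp_pos: [0.4509, 0.0521, 0.1566]
tool_rot: [2.291, 2.146, 0.013]
wrist_force: [1.2, 0.4, -0.8]
finger_gap: 0.0848
```

Run:
```python
from h import *
go((593.4,108,150,-1.4))
snap("2")
```

```text
t 6.03 tcp [450.8611  52.1031 156.6269] gap 84.8 tilt 0.00877560519402181 F [ 1.1536  0.4115 -0.7895] q [ 0.2795  0.3922 -0.6116  2.0627  0.3186  0.7693 -0.5915]
(593.4, 108, 150, -1.4) travel [ 65.1 138.5   8. ] roll -2.3
```

View pics/scene2.png

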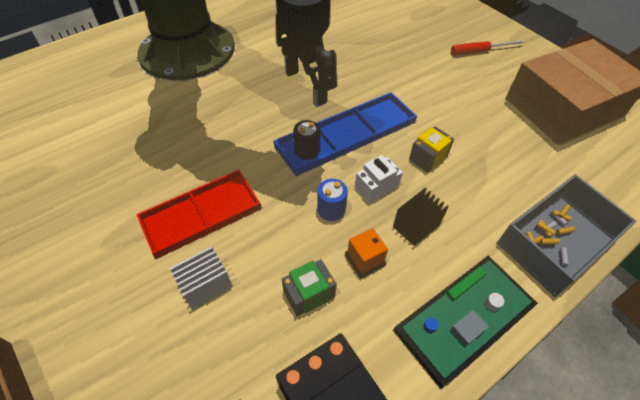

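The capacitor stands upright in the near blue compartment, around (306,138). The breaker is next.

Request:
apply_moves(travel=[[6,12,1],[17,36,2],[31,66,4],[45,96,6],[58,124,7],[64,136,8],[65,138.5,8],[65,138.5,8],[65,138.5,8]], roll=[0,-1,-2,-2.3,-2.3,-2.3,-2.3,-2.3,-2.3], hand=[85,85,85,85,85,85,85,85,85])

```text
time_s: 6.88
tcp_pos: [0.5911, 0.107, 0.146]
tool_rot: [-2.249, -2.193, -0.005]
wrist_force: [0.5, -0.5, 0.5]
finger_gap: 0.0849
```

Run:
```python
from h import *
go((593.4,107.7,38,-1.4))
```

```text
t 6.88 tcp [591.0759 106.9584 146.0392] gap 84.9 tilt 0.0034756996813538684 F [ 0.5405 -0.4708  0.4909] q [ 0.1334  0.6055 -0.572   1.7015  0.3874  0.9467 -0.6117]
(593.4, 107.7, 38, -1.4) travel [  0.5   2.1 108. ] roll -0.0
```

Request:
apply_moves(travel=[[0,2,20],[0.5,2,50],[0.5,2,80],[0.5,2,100],[0.5,2,107],[0.5,2,108],[0.5,2,108],[0.5,2,108],[0.5,2,108],[0.5,2,108],[0.5,2,108],[0.5,2,108]], roll=[0,0,0,0,0,0,0,0,0,0,0,0], hand=[85,85,85,85,85,85,75,60,50,40,35,35])

```text
time_s: 7.88
tcp_pos: [0.5942, 0.1078, 0.0396]
tool_rot: [2.249, 2.192, 0.008]
wrist_force: [-1.2, 0.2, 7.7]
finger_gap: 0.0435
```

Run:
```python
from h import *
go((593.4,108,150,-1.4),(469.8,-134.2,150,-3.8))
```

```text
t 7.88 tcp [594.1757 107.8388  39.5845] gap 43.5 tilt 0.0054999927660407425 F [-1.161   0.2484  7.6586] q [ 0.081   0.735  -0.4933  1.7907  0.4913  0.7349 -0.7001]
(593.4, 108, 150, -1.4) travel [   0.5   -0.3 -110.4] roll -0.1
(469.8, -134.2, 150, -3.8) travel [-244.8 -117.7 -111.7] roll 2.3
```

Request:
apply_moves(travel=[[0,0,-5],[0,0,-20],[0,0,-45],[0,0,-75],[0,0,-100],[-15,-7,-110],[-45,-22,-112],[-80,-38,-112],[-115,-55,-112],[-150,-72,-112],[-180,-87,-112],[-205,-99,-112]], roll=[0,0,0,0,0,0,1,2,2.3,2.3,2.3,2.3], hand=[35,35,35,35,35,35,35,35,35,35,35,35])

```text
time_s: 8.88
tcp_pos: [0.4875, -0.0975, 0.1508]
tool_rot: [2.294, 2.144, 0.006]
wrist_force: [0.4, -0.9, -2.0]
finger_gap: 0.0433
```

Run:
```python
from h import *
go((469.8,-134.2,150,-3.8),(469.8,-134.2,44,-3.8))
```

```text
t 8.88 tcp [487.4583 -97.5345 150.7903] gap 43.3 tilt 0.0040026754484528675 F [ 0.4291 -0.9181 -2.0014] q [ 0.5657  0.4617 -0.5987  1.9634  0.3499  0.8157 -0.2941]
(469.8, -134.2, 150, -3.8) travel [-37.8 -15.2   0.7] roll -0.1
(469.8, -134.2, 44, -3.8) travel [-37.9 -15.5 106.7] roll -0.1
```

Request:
apply_moves(travel=[[-25,-10,3],[-36,-14,10],[-38,-15,28],[-38,-15.5,52],[-38,-15.5,76],[-38,-15.5,93],[-38,-15.5,100],[-38,-15.5,102],[-38,-15.5,104],[-38,-15.5,105],[-38,-15.5,106],[-38,-15.5,106]], roll=[0,0,0,0,0,0,0,0,0,0,0,0], hand=[35,35,35,35,35,35,35,35,35,35,35,35])

```text
time_s: 9.88
tcp_pos: [0.4703, -0.1343, 0.0453]
tool_rot: [2.293, 2.144, 0.007]
wrist_force: [-0.4, 0.5, -2.2]
finger_gap: 0.0431
```

Run:
```python
from h import *
go((469.8,-134.2,44,-3.8))
```

```text
t 9.88 tcp [ 470.316  -134.3475   45.3066] gap 43.1 tilt 0.005135692592940577 F [-0.3952  0.5185 -2.2209] q [ 0.5456  0.6043 -0.4709  2.0918  0.5102  0.5521 -0.3619]
(469.8, -134.2, 44, -3.8) travel [ 0.1 -0.5  1.3] roll -0.1
```

Request:
apply_moves(travel=[[0,0,1],[0,0,1.7],[0,0,2],[0,0,2],[0,0,2]], roll=[0,0,0,0,0], hand=[35,35,35,35,35])

```text
time_s: 10.3
tcp_pos: [0.4705, -0.1345, 0.0436]
tool_rot: [2.293, 2.143, 0.007]
wrist_force: [-1.3, -0.6, 1.6]
finger_gap: 0.0432
```

Contact: the vertical force rose from -2.2 to +1.6 N. Releasing.

Request:
apply_moves(travel=[[0,0,0],[0,0,0],[0,0,0],[0,0,0],[0,0,0],[0,0,-10],[0,0,-30],[0,0,-60],[0,0,-90],[0,0,-106],[0,0,-110],[0,0,-110]], roll=[0,0,0,0,0,0,0,0,0,0,0,0], hand=[46,56,70,80,85,85,85,85,85,85,85,85])

```text
time_s: 11.3
tcp_pos: [0.4705, -0.1348, 0.1551]
tool_rot: [2.291, 2.141, 0.009]
wrist_force: [-0.7, -0.2, -0.7]
finger_gap: 0.0848
```

Run:
```python
from h import *
go((697,-3.9,150,-6.4))
snap("3")
```

```text
t 11.3 tcp [ 470.4753 -134.8075  155.1236] gap 84.8 tilt 0.008194766860018703 F [-0.6502 -0.2069 -0.6675] q [ 0.6591  0.4445 -0.6106  1.9804  0.3464  0.8113 -0.2138]
(697, -3.9, 150, -6.4) travel [146.  217.1   6.9] roll 2.5
```

View pics/scene3.png

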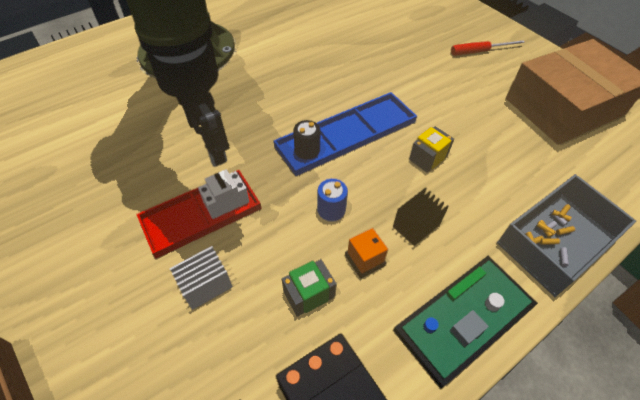

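The breaker stands in the red tray at about (225,192). The relay is next.

Request:
apply_moves(travel=[[10,14,0],[28,42,1],[48,72,2],[68,102,3],[88,132,4],[108,162,5],[126,188,6],[139,207,7],[145,216,7],[146,217,7],[146,217,7],[146,217,7]], roll=[0,1,2,2.5,2.5,2.5,2.5,2.5,2.5,2.5,2.5,2.5], hand=[85,85,85,85,85,85,85,85,85,85,85,85])

```text
time_s: 12.4
tcp_pos: [0.6946, -0.0045, 0.146]
tool_rot: [2.341, 2.093, 0.002]
wrist_force: [0.2, -0.9, 0.6]
finger_gap: 0.0848
```

Run:
```python
from h import *
go((697,-3.9,38,-6.4))
```

```text
t 12.4 tcp [694.5976  -4.4903 146.0014] gap 84.8 tilt 0.0022042135083480264 F [ 0.2016 -0.8546  0.5561] q [ 0.2567  0.7329 -0.5379  1.4251  0.3976  1.0902 -0.4633]
(697, -3.9, 38, -6.4) travel [  0.9   2.1 108. ] roll 0.0
```

Request:
apply_moves(travel=[[0,2,20],[1,2,50],[1,2,80],[1,2,100],[1,2,107],[1,2,108],[1,2,108],[1,2,108],[1,2,108],[1,2,108],[1,2,108],[1,2,108]], roll=[0,0,0,0,0,0,0,0,0,0,0,0], hand=[85,85,85,85,85,85,75,60,50,40,35,35])

```text
time_s: 13.4
tcp_pos: [0.6979, -0.0037, 0.0399]
tool_rot: [2.339, 2.092, 0.005]
wrist_force: [-0.4, -0.1, 6.9]
finger_gap: 0.0432
```

Run:
```python
from h import *
go((697,-3.9,150,-6.4),(463.6,-228,150,-3.8))
```

```text
t 13.4 tcp [697.8793  -3.6853  39.8578] gap 43.2 tilt 0.004847449189388003 F [-0.3849 -0.0541  6.948 ] q [ 0.2329  0.8438 -0.4899  1.5118  0.4671  0.899  -0.5218]
(697, -3.9, 150, -6.4) travel [  -0.3   -0.3 -110.1] roll -0.0
(463.6, -228, 150, -3.8) travel [-249.  -207.3 -111.2] roll -2.6
```

Request:
apply_moves(travel=[[0,0,-5],[0,0,-20],[0,0,-45],[0,0,-75],[-2,-2,-100],[-15,-12,-110],[-40,-33,-111],[-68,-57,-111],[-96,-80,-111],[-124,-103,-111],[-150,-125,-111],[-175,-146,-111]], roll=[0,0,0,0,0,0,-1,-2,-2.6,-2.6,-2.6,-2.6], hand=[35,35,35,35,35,35,35,35,35,35,35,35])

```text
time_s: 14.4
tcp_pos: [0.531, -0.1626, 0.1506]
tool_rot: [2.291, 2.143, 0.004]
wrist_force: [-0.1, -0.9, -1.3]
finger_gap: 0.0436
```

Run:
```python
from h import *
go((463.6,-228,150,-3.8),(463.6,-228,44,-3.8))
```

```text
t 14.4 tcp [ 531.0488 -162.592   150.6064] gap 43.6 tilt 0.0049928026351539105 F [-0.0542 -0.9357 -1.3246] q [ 0.6397  0.5404 -0.5933  1.8187  0.3793  0.8924 -0.195 ]
(463.6, -228, 150, -3.8) travel [-69.8 -62.9   0.4] roll -0.0
(463.6, -228, 44, -3.8) travel [-69.7 -63.5 106.4] roll -0.0
```

Request:
apply_moves(travel=[[-25,-22,0],[-48,-43,0],[-64,-57,0],[-69,-62,5],[-70,-63,20],[-70,-63.5,45],[-70,-63.5,70],[-70,-63.5,90],[-70,-63.5,100],[-70,-63.5,103],[-70,-63.5,105],[-70,-63.5,105.5]], roll=[0,0,0,0,0,0,0,0,0,0,0,0], hand=[35,35,35,35,35,35,35,35,35,35,35,35])

```text
time_s: 15.4
tcp_pos: [0.4643, -0.2281, 0.0454]
tool_rot: [2.29, 2.143, 0.005]
wrist_force: [-0.1, 0.5, -0.9]
finger_gap: 0.0435
```

Run:
```python
from h import *
go((463.6,-228,43.8,-3.8))
```

```text
t 15.4 tcp [ 464.2556 -228.1152   45.412 ] gap 43.5 tilt 0.006018942439756086 F [-0.1435  0.5457 -0.873 ] q [ 0.7331  0.6346 -0.4913  2.0203  0.5152  0.6024 -0.1748]
(463.6, -228, 43.8, -3.8) travel [ 0.1 -0.7  1.6] roll 0.0
```

Request:
apply_moves(travel=[[0,0,1],[0,0,1.5],[0,0,1.8],[0,0,1.8],[0,0,1.8]], roll=[0,0,0,0,0], hand=[35,35,35,35,35])

```text
time_s: 15.82
tcp_pos: [0.4644, -0.2283, 0.0439]
tool_rot: [2.29, 2.142, 0.005]
wrist_force: [-0.3, 0.5, -1.3]
finger_gap: 0.0432
```

Request:
apply_moves(travel=[[0,0,0.5],[0,0,0.7],[0,0,0.7]], roll=[0,0,0], hand=[35,35,35])

```text
time_s: 16.07
tcp_pos: [0.4644, -0.2283, 0.0438]
tool_rot: [2.29, 2.142, 0.005]
wrist_force: [-1.7, 0.3, 5.0]
finger_gap: 0.0435
```

Floor contact (+5 N). Releasing.

Request:
apply_moves(travel=[[0,0,0],[0,0,0],[0,0,0],[0,0,0],[0,0,0],[0,0,-10],[0,0,-30],[0,0,-60],[0,0,-90],[0,0,-106],[0,0,-110],[0,0,-110]], roll=[0,0,0,0,0,0,0,0,0,0,0,0], hand=[46,56,70,80,85,85,85,85,85,85,85,85])

```text
time_s: 17.07
tcp_pos: [0.4642, -0.2284, 0.1554]
tool_rot: [2.288, 2.14, 0.006]
wrist_force: [-0.1, -0.4, -0.3]
finger_gap: 0.0854
```

Run:
```python
from h import *
go((696.3,111.2,150,5.2))
snap("4")
```

```text
t 17.07 tcp [ 464.24   -228.3794  155.4201] gap 85.4 tilt 0.009735965903248985 F [-0.1013 -0.4113 -0.278 ] q [ 0.829   0.4831 -0.6146  1.9131  0.3671  0.8479 -0.043 ]
(696.3, 111.2, 150, 5.2) travel [354.4 208.8   6.2] roll -9.0
```

View pics/scene4.png

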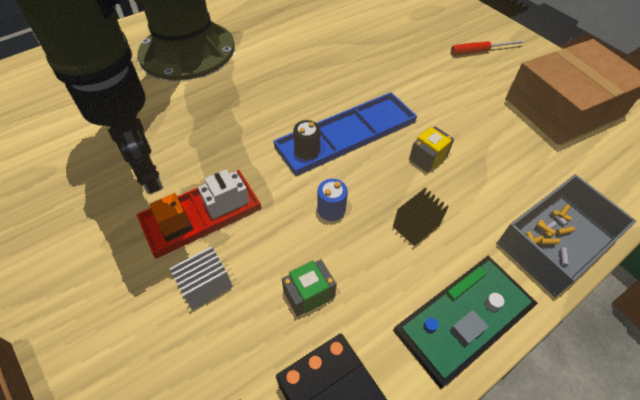

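The relay stands in the red tray at about (171,215). The black heat sink is next.

Request:
apply_moves(travel=[[10,6,0],[35,21,1],[66,39,1],[97,57,2],[128,75,2],[159,94,3],[190,112,3],[221,130,4],[252,148,4],[283,167,5],[310,183,5],[330,194,6]], roll=[0,-1,-2,-3,-4,-5,-6,-7,-8,-9,-9,-9], hand=[85,85,85,85,85,85,85,85,85,85,85,85])

```text
time_s: 18.17
tcp_pos: [0.6791, 0.0932, 0.1461]
tool_rot: [2.113, 2.321, 0.004]
wrist_force: [-0.8, 0.2, -0.5]
finger_gap: 0.0848
```

Run:
```python
from h import *
go((696.3,111.2,150,5.2))
```

```text
t 18.17 tcp [679.1463  93.2289 146.0908] gap 84.8 tilt 0.0037710590020652926 F [-0.8327  0.1773 -0.4991] q [ 0.1487  0.7304 -0.5986  1.4548  0.44    1.0884 -0.4414]
(696.3, 111.2, 150, 5.2) travel [16.3 18.8 -3.9] roll 0.2
```

Request:
apply_moves(travel=[[9,10,0],[14,17,0],[16,19,0],[16,19,0],[16,19,0]], roll=[0,0,0,0,0], hand=[85,85,85,85,85])

```text
time_s: 18.58
tcp_pos: [0.6961, 0.1097, 0.1455]
tool_rot: [2.114, 2.32, 0.001]
wrist_force: [-0.0, -0.0, -0.1]
finger_gap: 0.0848
```

Run:
```python
from h import *
go((696.3,111.2,38,5.2))
```

```text
t 18.58 tcp [696.1286 109.6988 145.5367] gap 84.8 tilt 0.0030628811261853364 F [-0.0399 -0.0257 -0.1181] q [ 0.1142  0.7586 -0.5922  1.393   0.4431  1.121  -0.4502]
(696.3, 111.2, 38, 5.2) travel [  1.7   0.  107.5] roll 0.1
```

Request:
apply_moves(travel=[[0,0,20],[1.5,0,50],[1.5,0,80],[1.5,0,100],[1.5,0,107],[1.5,0,107.5],[1.5,0,107.5],[1.5,0,107.5],[1.5,0,107.5],[1.5,0,107.5],[1.5,0,107.5],[1.5,0,107.5]], roll=[0,0,0,0,0,0,0,0,0,0,0,0], hand=[85,85,85,85,85,85,75,60,50,40,40,40])

```text
time_s: 19.58
tcp_pos: [0.6973, 0.1112, 0.0401]
tool_rot: [2.113, 2.318, 0.005]
wrist_force: [-0.3, -0.9, 6.8]
finger_gap: 0.0492
```

Run:
```python
from h import *
go((696.3,111.2,150,5.2),(455.8,145.9,150,-4))
```

```text
t 19.58 tcp [697.3007 111.1967  40.1275] gap 49.2 tilt 0.005740954705204035 F [-0.2709 -0.8661  6.7878] q [ 0.092   0.8639 -0.543   1.4857  0.5152  0.9315 -0.5129]
(696.3, 111.2, 150, 5.2) travel [  -0.1   -0.4 -109.9] roll 0.1
(455.8, 145.9, 150, -4) travel [  56.6 -236.7 -111.3] roll 9.3
```

Request:
apply_moves(travel=[[0,0,-5],[0,0,-20],[0,0,-45],[0,0,-75],[1,-3,-100],[5,-20,-110],[12,-50,-111],[20,-84,-111],[28,-118,-111],[37,-152,-111],[44,-182,-111],[50,-208,-111]], roll=[0,0,0,0,0,1,3,5,7,9,9.3,9.3], hand=[40,40,40,40,40,40,40,40,40,40,40,40])

```text
time_s: 20.58
tcp_pos: [0.4824, 0.1422, 0.1504]
tool_rot: [2.294, 2.139, 0.004]
wrist_force: [-0.4, 0.6, -2.2]
finger_gap: 0.0496
```

Run:
```python
from h import *
go((455.8,145.9,150,-4),(455.8,145.9,44.2,-4))
```

```text
t 20.58 tcp [482.3909 142.168  150.4108] gap 49.6 tilt 0.005809191197262875 F [-0.394   0.5655 -2.2347] q [ 0.076   0.4696 -0.5988  1.9508  0.3612  0.8229 -0.7906]
(455.8, 145.9, 150, -4) travel [  1.9 -26.8   0.3] roll 0.0
(455.8, 145.9, 44.2, -4) travel [  2.  -27.4 106.1] roll 0.0
```

Request:
apply_moves(travel=[[1,-16,2],[2,-25,10],[2,-27,28],[2,-27.5,52],[2,-27.5,76],[2,-27.5,93],[2,-27.5,100],[2,-27.5,102],[2,-27.5,104],[2,-27.5,105],[2,-27.5,106],[2,-27.5,106]], roll=[0,0,0,0,0,0,0,0,0,0,0,0], hand=[40,40,40,40,40,40,40,40,40,40,40,40])

```text
time_s: 21.58
tcp_pos: [0.4561, 0.146, 0.0449]
tool_rot: [2.294, 2.139, 0.006]
wrist_force: [0.5, 0.7, -3.0]
finger_gap: 0.0496
```

Run:
```python
from h import *
go((455.8,145.9,44,-4))
```

```text
t 21.58 tcp [456.1229 145.9624  44.8791] gap 49.6 tilt 0.0069110481705972155 F [ 0.4511  0.6892 -2.9979] q [-0.0482  0.5943 -0.4671  2.1194  0.5264  0.5351 -0.976 ]
(455.8, 145.9, 44, -4) travel [-0.1 -0.3  0.9] roll -0.0
```

Request:
apply_moves(travel=[[0,0,0.6],[0,0,1.1],[0,0,1.3],[0,0,1.3],[0,0,1.3]], roll=[0,0,0,0,0], hand=[40,40,40,40,40])

```text
time_s: 22.0
tcp_pos: [0.4564, 0.146, 0.044]
tool_rot: [2.293, 2.138, 0.007]
wrist_force: [-0.8, -1.3, 5.5]
finger_gap: 0.0492
```

Floor contact. Releasing.

Request:
apply_moves(travel=[[0,0,0],[0,0,0],[0,0,0],[0,0,0],[0,0,0],[0,0,-10],[0,0,-30],[0,0,-60],[0,0,-90],[0,0,-106],[0,0,-110],[0,0,-110]], roll=[0,0,0,0,0,0,0,0,0,0,0,0], hand=[52,60,70,80,85,85,85,85,85,85,85,85])

```text
time_s: 23.0
tcp_pos: [0.4562, 0.1463, 0.1555]
tool_rot: [2.292, 2.137, 0.011]
wrist_force: [0.3, -0.4, 0.0]
finger_gap: 0.0849
```

Run:
```python
from h import *
go((595.1,237.1,150,7.7))
snap("5")
```

```text
t 23.0 tcp [456.1901 146.3451 155.5474] gap 84.9 tilt 0.010506360920635033 F [ 0.3253 -0.4151  0.0086] q [ 0.0735  0.4297 -0.6168  2.0059  0.3508  0.8003 -0.8167]
(595.1, 237.1, 150, 7.7) travel [100.3 132.1   6.9] roll -11.7
```

View pics/scene5.png

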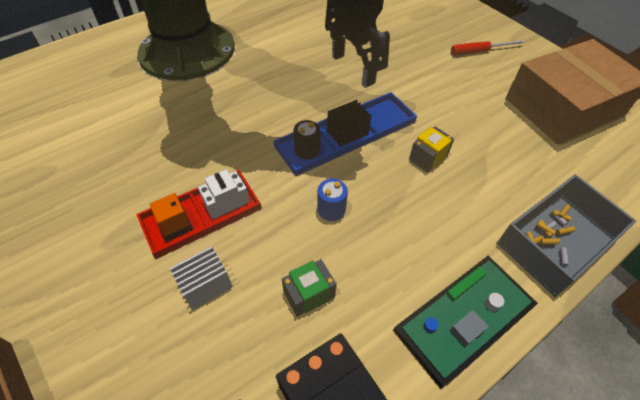

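The black heat sink stands in the middle blue compartment, at about (348,122). The yellow transformer is last.

Request:
apply_moves(travel=[[8,11,0],[24,32,1],[42,56,3],[62,82,4],[80,106,5],[93,123,6],[100,132,7],[100,132,7],[100,132,7]], roll=[-1,-3,-5,-7,-9,-11,-11.7,-11.7,-11.7], hand=[85,85,85,85,85,85,85,85,85])

```text
time_s: 23.85
tcp_pos: [0.593, 0.2362, 0.1453]
tool_rot: [2.064, 2.362, 0.0]
wrist_force: [0.1, -0.2, -0.2]
finger_gap: 0.085
```

Run:
```python
from h import *
go((595.1,236.8,38,7.7))
```

```text
t 23.85 tcp [592.9779 236.2475 145.2987] gap 85.0 tilt 0.004694879193253847 F [ 0.0696 -0.1817 -0.1505] q [-0.0591  0.6694 -0.6226  1.5956  0.4441  1.0195 -0.6812]
(595.1, 236.8, 38, 7.7) travel [  0.6   1.8 107.3] roll -0.0
```

Request:
apply_moves(travel=[[0,2,20],[0.5,2,50],[0.5,2,80],[0.5,2,100],[0.5,2,107],[0.5,2,107],[0.5,2,107],[0.5,2,107],[0.5,2,107],[0.5,2,107],[0.5,2,107],[0.5,2,107]], roll=[0,0,0,0,0,0,0,0,0,0,0,0], hand=[85,85,85,85,85,85,75,60,50,40,40,40], newtons=60)

```text
time_s: 24.85
tcp_pos: [0.5962, 0.2372, 0.0402]
tool_rot: [2.064, 2.361, 0.004]
wrist_force: [-0.4, -0.1, 5.4]
finger_gap: 0.0491
```

Run:
```python
from h import *
go((595.1,237.1,150,7.7),(462.3,239.7,150,-4))
```

```text
t 24.85 tcp [596.2004 237.2005  40.216 ] gap 49.1 tilt 0.006721294611659169 F [-0.368  -0.0879  5.4441] q [-0.0992  0.7885 -0.553   1.6821  0.54    0.8231 -0.7607]
(595.1, 237.1, 150, 7.7) travel [  -0.3   -0.4 -109.8] roll -0.0
(462.3, 239.7, 150, -4) travel [  20.1 -131.7 -110.6] roll 11.7
```

Request:
apply_moves(travel=[[0,0,-5],[0,0,-20],[0,0,-45],[0,0,-75],[0,-3,-100],[3,-20,-110],[7,-48,-111],[12,-78,-111],[16,-106,-111],[19,-125,-111],[20,-131.5,-111],[20,-131.5,-111]], roll=[0,0,0,0,0,2,4,7,9,11,11.7,11.7], hand=[40,40,40,40,40,40,40,40,40,40,40,40])

```text
time_s: 25.85
tcp_pos: [0.4607, 0.2397, 0.151]
tool_rot: [2.291, 2.14, 0.004]
wrist_force: [-0.8, 0.3, -4.6]
finger_gap: 0.0489
```

Run:
```python
from h import *
go((462.3,239.7,44.2,-4))
```

```text
t 25.85 tcp [460.7009 239.6582 150.9802] gap 48.9 tilt 0.006871384934465741 F [-0.7502  0.2768 -4.6062] q [-0.1233  0.4918 -0.5999  1.9092  0.3718  0.848  -0.9859]
(462.3, 239.7, 44.2, -4) travel [  0.4   0.9 106.8] roll 0.1
```

Request:
apply_moves(travel=[[0,1,12],[0.5,1,34],[0.5,1,60],[0.5,1,82],[0.5,1,95],[0.5,1,101],[0.5,1,103],[0.5,1,104.5],[0.5,1,105.5],[0.5,1,106],[0.5,1,106]], roll=[0,0,0,0,0,0,0,0,0,0,0], hand=[40,40,40,40,40,40,40,40,40,40,40])

```text
time_s: 26.77
tcp_pos: [0.4629, 0.24, 0.0457]
tool_rot: [2.291, 2.14, 0.006]
wrist_force: [-1.2, -0.5, -3.8]
finger_gap: 0.0489
```

Request:
apply_moves(travel=[[0,0,0.5],[0,0,0.8],[0,0,0.8],[0,0,0.8]], roll=[0,0,0,0], hand=[40,40,40,40])

```text
time_s: 27.1
tcp_pos: [0.463, 0.24, 0.045]
tool_rot: [2.291, 2.139, 0.007]
wrist_force: [-0.0, 0.7, -4.5]
finger_gap: 0.049
```

Request:
apply_moves(travel=[[0,0,0.5],[0,0,1],[0,0,1.2],[0,0,1.2]], roll=[0,0,0,0], hand=[40,40,40,40])

```text
time_s: 27.43
tcp_pos: [0.463, 0.2401, 0.0442]
tool_rot: [2.291, 2.139, 0.007]
wrist_force: [-0.8, -0.3, 4.3]
finger_gap: 0.0492
```

Floor contact. Release, rise, then back the arm clear of the top view.

Request:
apply_moves(travel=[[0,0,0],[0,0,0],[0,0,0],[0,0,0],[0,0,0],[0,0,-10],[0,0,-30],[0,0,-60],[0,0,-90],[0,0,-120],[0,0,-140],[0,0,-150]], roll=[0,0,0,0,0,0,0,0,0,0,0,0], hand=[52,60,70,80,85,85,85,85,85,85,85,85])

```text
time_s: 28.43
tcp_pos: [0.4625, 0.2412, 0.1977]
tool_rot: [2.29, 2.139, 0.014]
wrist_force: [0.5, -0.4, -0.5]
finger_gap: 0.0847
```

Request:
apply_moves(travel=[[10,0,0],[35,0,0],[65,0,0],[95,0,0],[125,0,0],[155,0,0],[175,0,0],[190,0,0],[195,0,0],[200,0,0],[200,0,0]], roll=[0,0,0,0,0,0,0,0,0,0,0], hand=[85,85,85,85,85,85,85,85,85,85,85])

```text
time_s: 29.35
tcp_pos: [0.4756, 0.4412, 0.1968]
tool_rot: [2.289, 2.14, 0.012]
wrist_force: [0.5, -0.5, 0.3]
finger_gap: 0.085
```

Run:
```python
from h import *
go((595.1,237.1,150,7.7))
s=snap("6"); P=cloud("top",s["top"][1])
m=((P[...,2]>0.03)&(P[...,2]<.08)).astype(np.uint8); m[:100]=0; m[:,:70]=0;m[:,590:]=0
n,l,st,c=cv2.connectedComponentsWithStats(m)
for i in range(1,n):
    if st[i,4]<50: continue
    Q=P[l==i]; T=Q[Q[:,2]>0.038]
    if len(T)<20: continue
    (cx,cy),(w,h),a=cv2.minAreaRect((T[:,:2]*1000).astype(np.float32))
    print(c[i].round(),st[i,4],"z",np.percentile(Q[:,2],[50,95]),"rect",round(cx,1),round(cy,1),round(w,1),round(h,1),round(a,1))
z0=np.load("top0.npz")["d"];P0=cloud("top",z0)
for nm,PP in(("before",P0),("after",P)):
    q=PP[170:215,435:492].reshape(-1,3);q=q[q[:,2]>.015]
    print("silver",nm,len(q),q.mean(0)*1000,np.percentile(q[:,:2],[2,98],axis=0).ravel()*1000)
```

```text
t 29.35 tcp [475.5549 441.2059 196.7916] gap 85.0 tilt 0.01102364277283383 F [ 0.49   -0.4579  0.3003] q [-0.4486  0.6247 -0.5972  1.5071  0.3845  1.1213 -1.192 ]
(595.1, 237.1, 150, 7.7) travel [-195.6  132.5   48.3] roll -11.6
[389. 134.] 1250 z [0.0525 0.056 ] rect 693.4 -109.9 66.1 50.2 83.9
[465. 179.] 135 z [0.0527 0.056 ] rect 614.5 -232.2 68.0 3.4 88.2
[319. 200.] 734 z [0.0584 0.0634] rect 586.3 10.0 49.0 47.7 87.2
[465. 185.] 130 z [0.0523 0.0555] rect 604.5 -232.1 67.0 2.6 87.8
[465. 190.] 152 z [0.0515 0.0558] rect 595.7 -232.4 68.4 3.3 88.5
[466. 196.] 132 z [0.0527 0.0562] rect 586.1 -231.9 68.5 2.8 88.5
[465. 202.] 130 z [0.0531 0.0562] rect 576.6 -231.5 67.4 2.5 87.8
[466. 208.] 90 z [0.0524 0.056 ] rect 566.8 -231.3 68.3 2.3 87.9
[408. 269.] 1183 z [0.0587 0.0674] rect 470.0 -133.1 68.3 44.0 85.7
[466. 271.] 867 z [0.0577 0.0602] rect 463.8 -226.7 44.9 44.2 86.0
[181. 279.] 1330 z [0.0565 0.0598] rect 462.5 240.1 67.0 50.2 86.6
[239. 267.] 124 z [0.057  0.0598] rect 479.4 144.3 67.7 3.2 86.0
[295. 285.] 783 z [0.0623 0.0675] rect 449.7 51.4 48.7 48.6 45.8
[238. 273.] 132 z [0.0569 0.0601] rect 470.0 145.0 67.4 3.2 86.1
[238. 279.] 142 z [0.0562 0.06  ] rect 460.6 145.9 68.0 3.4 85.9
[238. 285.] 151 z [0.0562 0.0597] rect 451.2 146.5 68.0 3.5 85.9
[237. 290.] 159 z [0.0558 0.0602] rect 441.9 146.8 67.4 3.4 85.8
[237. 296.] 167 z [0.0554 0.0597] rect 432.5 147.9 68.3 3.5 85.8
silver before 968 [ 592.0126 -230.2676   43.4753] [ 565.7104 -265.0847  615.4643 -198.0371]
silver after 972 [ 591.9793 -230.199    43.4533] [ 565.6854 -265.0476  615.4681 -197.9514]
```

View pics/top6.png

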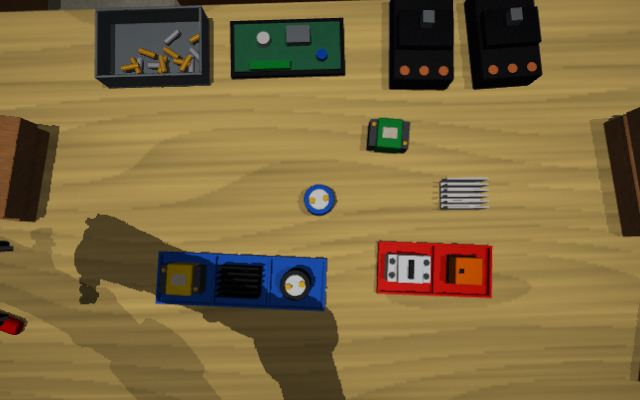

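View pics/scene6.png

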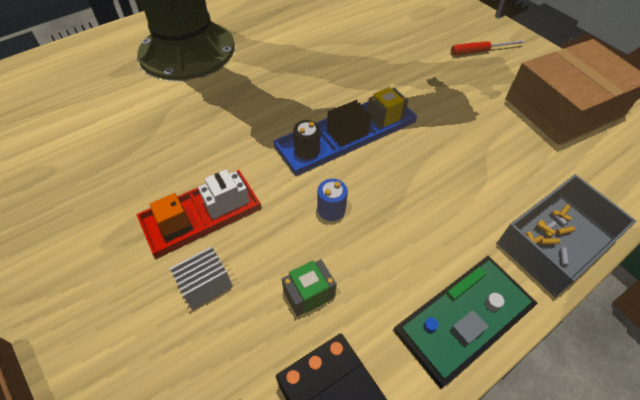

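All five parts sit in their compartments: yellow (181,279), black sink (238,281), black cap (295,285), breaker (408,269), relay (466,271). Each top is 4 mm higher than at the start, and the other three spares have not moved. Handing in.

```bash
python3 -c "
from plant import manip; print(manip.close_job())"
```

```text
the job is handed in; nothing more can be done
None
```

I placed all five parts and handed the job in at about 29.5 s of the 128 s allowed; the system reported no verdict.

- **Blue tray:** black capacitor, black heat sink and yellow transformer, one per compartment.
- **Red tray:** white breaker and orange relay, one per compartment.
- **Setting down:** I lowered each part slowly onto the floor and then released it. For four parts the wrist force turned upward at contact. The capacitor's force only eased from -2.3 to -1.3 N, so I lowered it another 0.6 mm before opening.

**Last checks from the top camera:**
- All five parts are within about 2 mm of their compartment centres.
- Their tops are about 4 mm higher than they stood on the bench, which matches the tray floor.
- The parts look level, although I did not measure their tilt directly.
- The silver heat sink, green transformer and blue capacitor are within 0.5 mm of where they started.
- The gripper is clear of everything.

No check failed or disagreed.

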